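# Close and lock the drone's bay hatch

## Robot

A 7-joint arm with a two-finger parallel gripper is mounted at the origin on the work surface. World frame = base frame: x ahead of the robot, y to its left, z up, the work surface at z = 0. Lengths are in m, angles in rad, forces in N, time in s.
With the tool pointing down it reaches from about 0.35 to 0.9 m from the base axis. Payload 8.1 kg.
Tool frame: the origin (TCP) lies at the very end of the fingers, on their centre line; the grasp point (between the pads) lies 19 mm behind it (arm.tcp_to_grasp is the z of the grasp point in the tool frame, in m); z points along the fingers, y is the line along which they close (so a half turn about z gives the same grasp; the last joint's range is limited). The gripper opens to 92 mm and grips with 3 to 60 N. Pads are 19 mm wide; open, the fingers measure 130 mm over their backs; the gripper's body (75 mm by 190 mm) begins 47 mm behind the grasp point.
Start: joints at [-1.402, 0.434, 0.025, 1.573, -0.012, 1.134, -0.075], TCP at [0.168, 0.602, 0.227] pointing down, gripper open.
Joint ranges: [-2.62, 2.62], [-0.44, 2.09], [-1.27, 1.32], [0.08, 2.57], [-1.32, 4.46], [0.12, 2], [-2.74, 2.74]. Speed limits (rad/s): [2.22, 2.22, 3.01, 3.01, 3.14, 3.14, 3.14].

## Interface

Orientations are given as a rotation vector (axis times angle).
In Python, from cell import readout, vision, sign_off, arm gives the robot as it stands. The module is installed in compiled form; this text tells all that it offers.
- The arm moves only by the shell command python3 -m creep 'ROWS' [FORCE]. ROWS is JSON, a list of rows, each a list of 5 numbers: the shift along the tool's x, y, z in units of 4 cm (1.0 is 4 cm), then the turn about the tool's z in units of 4 degrees (1.0 is 4 degrees), then the opening, from 0 (shut) to 1 (fully open). A call has 1 to 12 rows; each row shifts and turns the commanded pose from where the row before left it, along the tool's axes as they then stand; what a row does not reach is not made up. A row lasts 1/8 s, in which the tool goes at most 62.5 mm and 10.7 degrees, less where a joint would pass 70% of its speed; a pose out of reach is approached as far as the arm can. A call with a number of a shift or a turn outside -1 to 1 is refused whole. A call with a gripper value outside its range is refused whole. The fingers move at their own pace and stop on an object; FORCE is the grip in N (left out, the last holds). Time passes only in rows, so rows that do not move let the fingers close. It gives the time, the measured TCP pose, the force, the opening and the grip force at its end, in the units of the state.
- readout.observe(): the state, without advancing time (a new reading comes with each control period).
- vision.get_image(name): name is "scene" or "top" or "wrist"; returns a dict with "pixels" (420x560x3 uint8, blue, green, red), "z_map" (420x560 float32, m along the optical axis (not along the pixel's ray), 0 where there is no reading), "camera_matrix" (3x3 intrinsics, pixels), "position" and "rotation" of the camera in the world. Camera axes: x right, y up, looking along -z (the intrinsics and any distortion apply to the point x, -y, -z); pixel columns grow to the right and rows downward; lengths in m; the calibration is good to about 2 mm. A picture is of the moment at which its call begins.
- sign_off(): hands the job in; it is judged then, once.
The state is a dict: "clock": time; "joints": joint angles; "dq": joint speeds; "joint_efforts": joint torques, N m; "position": TCP position; "ee_rot": TCP orientation; "force": force on the tool from outside, world axes, zero at the start; "ft_torque": the same for the moment, N m; "width": opening from 0.0 (shut) to 1.0 (fully open); "gripper_force": force on a finger pad.
Only numpy, scipy, OpenCV 4.12 (cv2) and the standard library are available. Lean on these libraries where they do the work, as an engineer would, in place of code of your own. Each camera call takes 0.05 s, during which the arm holds its last target. There are 200 camera calls.

## Task

The quadcopter on the bench is ready to fly except for its orange hatch: swing the hatch shut, then lock it with the red quarter-turn stud by pushing the stud in until you feel it bottom and turning it a quarter turn clockwise, so that the hatch stays flush when you let go. Do not force the stud (never more than 22 N on its catch), and leave the things lying around on the bench where they are.

Things in the scene. Friction and masses are not known exactly. Their poses are not given: they have to be found in the camera images.
- bay: The quadcopter, fixed in a yellow cradle. Origin: centre of its underside on the bench; x points to the hatch hinge, y left, z up. Black hull 200 x 150 mm (x, y), open on top, rim at z = 100 mm. Motors at x = +-145, y = +-155 mm (radius 20 mm, shaft tops at z = 94 mm). The hatch hinge runs along y at x = +95, z = 100 mm.
- keyhole (a point): Centre of the mouth of the brass keyhole in the hull, 6 mm below the rim, under the stud: 34 mm long (x), 10.5 mm wide (y); axes as the drone's. Under it is an unseen cam ring whose depth differs from drone to drone: with the hatch flush the stud must be pushed in 6 to 19 mm before it can turn; a hard bottom follows 2.5 mm farther. Until then the keyhole blocks turning.
- bumper_top (a point): Top of the sprung rubber bumper post (radius 8 mm) inside the hull near the hatch's free edge. Free, it stands 14 mm above the rim; it gives way at 0.35 N/mm under the hatch and so keeps the shut hatch 0.03 to 0.06 rad ajar until it is locked.
- hatch (a joint): Angle of the orange hatch: 0 = shut and flush, grows as its free edge (at the drone's -x side) lifts. Plate 190 mm long from the hinge, 150 mm wide, 5 mm thick; its underside passes through the hinge axis. The hinge is stiff (0.22 N m): the hatch stays where it is left above the bumper.
- hatch_edge (a point): Middle of the hatch's free edge, on its outer face. x along the hatch to the hinge, z out of the outer face.
- stud: The captive stud on the hatch, 145 mm from the hinge, y = 0. Origin on its axis, at the hatch's outer face while not pushed; z out of the hatch. It slides up to 24 mm into the hatch against a spring (7 N, plus 0.12 N/mm). Below the hatch it has a steel cross pin 26 x 6 mm, parallel to the wing. After a quarter turn the spring lifts the pin 3 mm into a notch, which holds the hatch flush.
- wing (a joint): Turn of the stud: 0 = wing along the drone's x (unlocked), grows clockwise seen from above; pi/2 = wing across the hatch, along y (locked); stop at 1.64.
- wing_grip (a point): Middle of the red wing bar, the place to pinch it: 34 mm long (along this point's x), 10 mm thick (y), 20 mm tall (z, point at mid-height). A red disc of radius 17 mm lies under the bar, its top face 10 mm below the point, its underside 27 mm above the hatch while not pushed.
- charger: Loose black battery charger 75 x 120 x 50 mm; origin under its centre. Leave alone.
- motor: Loose spare motor, radius 18 mm, 40 mm tall, standing; origin under its centre. Leave alone.
- screwdriver: Loose yellow screwdriver 170 mm long lying along its x. Leave alone.
- tray: Loose blue screw tray 100 x 80 x 25 mm; origin under its centre. Leave alone.

How it is judged:
On the way:
1. the hatch is swung down onto its bumper (within 0.1 rad of shut) with the stud still unturned (value of joint hatch below 0.1 rad and value of joint wing below 0.4 rad), for 0.2 s.
At the end, for the whole second after the job is handed in: The hatch lies flush (within 0.018 rad of shut) by itself, held by the stud, which is turned at least 1.38 rad clockwise from its start direction and is at rest, with nothing touching it (value of joint hatch below 0.018 rad and value of joint wing above 1.38 rad and velocity of joint wing below 0.1 rad/s and linear speed of stud below 0.01 m/s).
It fails at once if the stud is forced: its catch in the drone is loaded with more than 22 N (contact force between stud and bay above 22 N).
It fails at once if a thing lying on the bench is moved by more than 25 mm (distance of any of charger, motor, screwdriver, tray from where it was at the start of the episode above 0.025 m).
It also fails if it takes over 59 s, if anything falls off the work surface, if the arm or the gripper's body presses on something with over 40 N, if the wrist force passes 120 N, or if a joint passes its speed limit or range.

## Working session

There is one attempt and no reset: what is moved stays moved. The work goes in short steps, Python scripts to look and compute and a shell command to move; the robot and the scene stay as the last step left them, time stands still between calls to the robot, and variables do not carry over. Pictures are saved under pics/ and viewed, at most 10 in all, crops included, and the job is handed in when it is done.

```bash
mkdir -p pics; ls
cat > h.py <<'E'
import numpy as np, cv2
from cell import readout, vision, sign_off, arm
from scipy.spatial.transform import Rotation as R
def grab(n):
    im=vision.get_image(n); return im
def pts(im):
    K=np.array(im["camera_matrix"]); z=im["z_map"]; h,w=z.shape
    u,v=np.meshgrid(np.arange(w),np.arange(h))
    p=np.stack([(u-K[0,2])/K[0,0]*z,-(v-K[1,2])/K[1,1]*z,-z],-1)
    Rm=np.array(im["rotation"]); 
    if Rm.shape!=(3,3): Rm=R.from_rotvec(Rm).as_matrix()
    return p@Rm.T+np.array(im["position"])
E
python3 - <<'E'
from h import *
s=readout.observe(); print({k:np.round(v,3) for k,v in s.items()}, arm.tcp_to_grasp)
a=grab("scene");b=grab("top")
for n,i in(("scene",a),("top",b)):
    print(n,i["position"],i["rotation"],i["camera_matrix"],(i["z_map"]>0).mean())
    cv2.imwrite(f"pics/{n}0.png",i["pixels"])
E
```

```text
pics
{'clock': np.float64(0.0), 'joints': array([-1.402,  0.435,  0.025,  1.574, -0.012,  1.134, -0.075]), 'dq': array([ 0.001,  0.   ,  0.001, -0.   , -0.001, -0.   ,  0.001]), 'joint_efforts': array([-1.0000e-03, -6.6788e+01,  9.8500e-01, -3.1444e+01, -6.0000e-02,
        4.3000e-02,  0.0000e+00]), 'position': array([0.168, 0.602, 0.226]), 'ee_rot': array([-4.260e-01, -3.113e+00,  2.000e-03]), 'force': array([-0.021,  1.007,  0.531]), 'ft_torque': array([-0.017,  0.043,  0.003]), 'gripper_force': np.float64(0.0), 'width': np.float64(0.999)} -0.0188
scene [1.11318129 0.30299114 0.85169848] [0.45457845 0.70277264 1.91631531] [[420.56015054   0.         276.22744467]
 [  0.         420.56015054 209.98772075]
 [  0.           0.           1.        ]] 0.9958630952380952
top [0.35899654 0.04029538 1.20145255] [ 0.12960835 -0.13549875 -1.57340938] [[383.34174734   0.         276.30834987]
 [  0.         383.34174734 214.07712359]
 [  0.           0.           1.        ]] 0.9961224489795918
```

View pics/scene0.png

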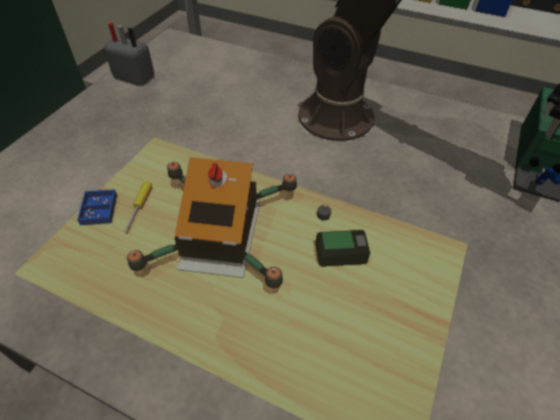

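View pics/top0.png

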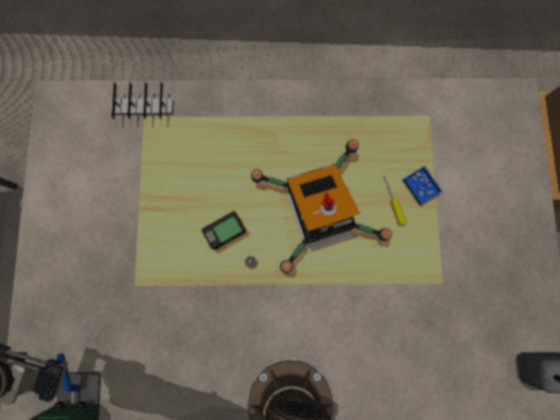

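The scene view shows the hatch (orange, around 215,205) raised on the robot's side and the red wing at (215,172). The top view shows the motors at about (257,175), (352,145), (386,234) and (287,267), the wing at (328,203), and the free edge toward the robot. Next I'll measure these.

```bash
cat > m.py <<'E'
from h import *
def masks(im):
    h=cv2.cvtColor(im["pixels"],cv2.COLOR_BGR2HSV); H,S,V=h[...,0],h[...,1],h[...,2]
    red=((H<4)|(H>174))&(S>170)&(V>90)
    org=(H>=6)&(H<=14)&(S>170)&(V>110)
    return red,org
def big(m):
    n,l,st,c=cv2.connectedComponentsWithStats(m.astype(np.uint8)); k=1+np.argmax(st[1:,4]); return l==k
if __name__=="__main__":
    for n in("top","scene"):
        im=grab(n);P=pts(im);r,o=masks(im);r=big(r);o=big(o)
        print(n,"red",r.sum(),np.round(np.median(P[r],0),4),"z",np.percentile(P[r][:,2],[2,50,98]).round(3))
        print(" red top pts",P[r&(P[...,2]>np.percentile(P[r][:,2],70))].mean(0).round(4))
        e=cv2.erode(o.astype(np.uint8),np.ones((3,3)))>0
        Q=P[e]; c=np.median(Q,0)
        for _ in range(4):
            u,s,vt=np.linalg.svd(Q-Q.mean(0),full_matrices=False);nn=vt[2]*np.sign(vt[2][2]);d=(Q-Q.mean(0))@nn;Q=Q[abs(d)<max(2*np.std(d),.003)]
        print(" org n",nn.round(3),"tilt",np.arccos(nn[2]).round(3),"az",np.arctan2(nn[1],nn[0]).round(3),"c",Q.mean(0).round(4))
        rect=cv2.minAreaRect(np.argwhere(o)[:,::-1].astype(np.float32));bp=cv2.boxPoints(rect)
        K=im["camera_matrix"];Rm=R.from_rotvec(im["rotation"]).as_matrix()
        ap=cv2.approxPolyDP(cv2.convexHull(np.argwhere(o)[:,::-1].astype(np.int32)),5,True)[:,0]
        for u_,v_ in ap:
            ray=Rm@np.array([(u_-K[0][2])/K[0][0],-(v_-K[1][2])/K[1][1],-1]);t=nn@(Q.mean(0)-im["position"])/(nn@ray);print("  corner",u_,v_,(im["position"]+t*ray).round(4))
        M={"top":[(257,175),(352,145),(386,234),(287,267)],"scene":[(175,169),(289,181),(273,276),(137,259)]}[n]
        for u_,v_ in M: 
            w=P[v_-3:v_+4,u_-3:u_+4].reshape(-1,3); k=w[:,2]>w[:,2].max()-.02;print("  motor",w[k].mean(0).round(4))
E
python3 m.py
```

```text
top red 62 [ 0.5599 -0.0984  0.2083] z [0.193 0.208 0.222]
 red top pts [ 0.5602 -0.1025  0.22  ]
  return _methods._mean(a, axis=axis, dtype=dtype,
  ret = um.true_divide(
m.py:17: RuntimeWarning: Mean of empty slice.
  u,s,vt=np.linalg.svd(Q-Q.mean(0),full_matrices=False);nn=vt[2]*np.sign(vt[2][2]);d=(Q-Q.mean(0))@nn;Q=Q[abs(d)<max(2*np.std(d),.003)]
Traceback (most recent call last):
  File "m.py", line 17, in <module>
    u,s,vt=np.linalg.svd(Q-Q.mean(0),full_matrices=False);nn=vt[2]*np.sign(vt[2][2]);d=(Q-Q.mean(0))@nn;Q=Q[abs(d)<max(2*np.std(d),.003)]
                                                             ~~^^^
IndexError: index 2 is out of bounds for axis 0 with size 0
```

```bash
sed -i 's/(H>=6)&(H<=14)&(S>170)&(V>110)/(H>=5)\&(H<=16)\&(S>150)\&(V>70)/' m.py
python3 - <<'E'
import cv2
for n,q in (("top",[(340,190),(300,195),(345,215),(328,203)]),("scene",[(200,200),(240,180),(215,172)])):
    h=cv2.cvtColor(cv2.imread(f"pics/{n}0.png"),cv2.COLOR_BGR2HSV)
    print([h[v,u] for u,v in q])
E
python3 m.py
```

```text
[array([ 17, 238, 150], dtype=uint8), array([ 17, 238, 146], dtype=uint8), array([ 17, 238, 150], dtype=uint8), array([179, 211,  87], dtype=uint8)]
[array([ 16, 188, 138], dtype=uint8), array([ 17, 186, 145], dtype=uint8), array([  4, 188,  91], dtype=uint8)]
top red 65 [ 0.5599 -0.0986  0.209 ] z [0.194 0.209 0.222]
 red top pts [ 0.5613 -0.1024  0.2194]
 org n [0.532 0.642 0.553] tilt 0.985 az 0.879 c [ 0.5805 -0.0956  0.1546]
  corner 334 215 [ 0.5209 -0.1121  0.2311]
  corner 313 215 [ 0.5322 -0.0648  0.1653]
  corner 312 179 [ 0.6642 -0.0759  0.0512]
  corner 331 174 [ 0.6633 -0.1261  0.1104]
  corner 337 182 [ 0.6273 -0.1354  0.1557]
  motor [0.6692 0.0927 0.083 ]
  motor [0.359  0.0403 1.2015]
  motor [ 0.4879 -0.2861  0.0836]
  motor [0.394  0.0056 0.0826]
scene red 58 [ 0.5745 -0.0978  0.2128] z [0.194 0.213 0.22 ]
 red top pts [ 0.569  -0.0983  0.2177]
 org n [0.411 0.125 0.903] tilt 0.444 az 0.296 c [ 0.5979 -0.1332  0.1507]
  corner 251 164 [ 0.4955 -0.0474  0.1854]
  corner 228 240 [ 0.6595 -0.0223  0.1073]
  corner 175 235 [ 0.6972 -0.1356  0.1058]
  corner 192 158 [ 0.5366 -0.1806  0.1852]
  motor [ 0.4997 -0.2751  0.0784]
  motor [1.1132 0.303  0.8517]
  motor [0.6856 0.0995 0.082 ]
  motor [ 0.7739 -0.188   0.0807]
```

```bash
sed -i 's/(H>=5)&(H<=16)/(H>=14)\&(H<=19)/; s/red=((H<4)|(H>174))&(S>170)&(V>90)/red=((H<6)|(H>172))\&(S>150)\&(V>60)/; s/k=w\[:,2\]>w\[:,2\].max()-.02/k=(w[:,2]<.2);k\&=w[:,2]>w[k,2].max()-.02/; s/e=cv2/o\&=im["z_map"]>0;e=cv2/' m.py; python3 m.py
```

```text
top red 93 [ 0.5594 -0.0994  0.2066] z [0.194 0.207 0.223]
 red top pts [ 0.5616 -0.1017  0.2181]
 org n [0.412 0.129 0.902] tilt 0.446 az 0.303 c [ 0.5808 -0.0946  0.1511]
  corner 359 212 [ 0.5364 -0.187   0.1846]
  corner 308 230 [ 0.4881 -0.0483  0.1868]
  corner 288 179 [6.501e-01 4.000e-04 1.059e-01]
  corner 335 165 [ 0.6917 -0.1394  0.1069]
  motor [0.669  0.0928 0.083 ]
  motor [ 0.7623 -0.1972  0.0828]
  motor [ 0.488  -0.2862  0.0833]
  motor [0.3938 0.0055 0.0831]
scene red 145 [ 0.5699 -0.0945  0.2042] z [0.188 0.204 0.221]
 red top pts [ 0.5843 -0.0883  0.2307]
 org n [0.412 0.129 0.902] tilt 0.446 az 0.302 c [ 0.597  -0.0889  0.1449]
  corner 251 164 [ 0.4954 -0.0474  0.1854]
  corner 240 243 [0.6542 0.0046 0.1055]
  corner 175 235 [ 0.6972 -0.1356  0.1058]
  corner 190 158 [ 0.5387 -0.1847  0.1852]
  motor [ 0.4997 -0.2752  0.0783]
  motor [0.4115 0.0142 0.0797]
  motor [0.6857 0.0995 0.0821]
  motor [ 0.7739 -0.188   0.0806]
```

Run:
```python
from m import *
im=grab("top");K=im["camera_matrix"];Rm=R.from_rotvec(im["rotation"]).as_matrix()
h=cv2.cvtColor(im["pixels"],cv2.COLOR_BGR2HSV)
W=[]
for u,v in [(257,175),(352,145),(386,234),(287,267)]:
    s=h[v-9:v+10,u-9:u+10];m=((s[...,0]<14)|(s[...,0]>170))&(s[...,1]>70)&(s[...,2]>60)
    vv,uu=np.nonzero(m);a,b=uu.mean()+u-9,vv.mean()+v-9
    ray=Rm@np.array([(a-K[0][2])/K[0][0],-(b-K[1][2])/K[1][1],-1]);t=(.09-im["position"][2])/ray[2];W.append((im["position"]+t*ray)[:2]);print(m.sum(),a,b,W[-1])
W=np.array(W);B=np.array([[.145,.155],[.145,-.155],[-.145,-.155],[-.145,.155]])
c=W.mean(0);H=(B).T@(W-c);U,_,Vt=np.linalg.svd(H);Rr=Vt.T@U.T
print(c,np.arctan2(Rr[1,0],Rr[0,0]),(W-c-B@Rr.T).round(4))
```

```text
41 256.7073170731707 174.34146341463415 [0.66926507 0.09329097]
69 352.6231884057971 144.2753623188406 [ 0.76179381 -0.19782399]
74 385.5405405405405 233.8783783783784 [ 0.48757043 -0.28288402]
75 286.49333333333334 266.1066666666667 [0.39631235 0.00723285]
[ 0.57873541 -0.09504605] 0.30477514099611464 [[-0.0013 -0.003 ]
 [-0.0018  0.0016]
 [ 0.0006  0.0035]
 [ 0.0024 -0.0021]]
```

```bash
python3 -m creep '[[0,0,-1,0,0],[-0.8,-0.8,-0.8,0,0],[-1,-1,0,0,0],[-1,-1,0,0,0],[-1,-1,0,0,0],[-1,-1,0,0,0],[-1,-1,0,0,0],[-1,-1,0,0,0],[-1,-1,0,0,0],[-1,-1,0,0,0],[-1,-1,0,0,0],[-1,-1,0,0,0]]' 40
```

```text
clock: 1.9
position: [0.4686, 0.0683, 0.2991]
ee_rot: [0.425, 3.112, 0.001]
force: [0.9, 0.6, 0.0]
width: 0.005
gripper_force: 0.0
```

```bash
python3 -m creep '[[-1,-1,0,-1,0],[-0.9,-1,0,-1,0],[0,0,0,-1,0],[0,0,0,-1,0],[0,0,0,-1,0],[0,0,0,-1,0],[0,0,0,-1,0],[0,0,0,-1,0],[0,0,0,-0.25,0],[0,0,0,0,0]]'
cat > go.py <<'E'
from h import *
import sys
C=np.array([.579,-.095]);A=.304
def tofrom(bx,by):
    s=readout.observe();Rm=R.from_rotvec(s["ee_rot"]).as_matrix();p=np.array(s["position"])
    cy=np.array([[np.cos(A),-np.sin(A)],[np.sin(A),np.cos(A)]])
    b=cy.T@(p[:2]-C); tg=C+cy@np.array([bx,by])
    d=Rm.T@np.array([*(tg-p[:2]),0])
    ty=Rm[:,1];e=(np.arctan2(ty[1],ty[0])-(A+np.pi/2)+np.pi/2)%np.pi-np.pi/2
    print("t",round(s["clock"],2),"z",p[2].round(4),"body",b.round(4),"shift units",(d/.04).round(3),"turn units",round(np.degrees(e)/4,3),"tilt",Rm[:,2].round(3),"q",np.round(s["joints"],2),"F",np.round(s["force"],1),"w",round(float(s["width"]),3),"gf",round(float(s["gripper_force"]),1))
if __name__=="__main__": tofrom(float(sys.argv[1]),float(sys.argv[2]))
E
python3 go.py -.06 .045
```

```text
clock: 3.15
position: [0.5229, -0.0258, 0.2988]
ee_rot: [-0.474, 3.106, 0.0]
force: [-0.9, -0.8, 0.9]
width: 0.007
gripper_force: 0.0
t 3.15 z 0.2988 body [-0.0328  0.0828] shift units [ 0.679 -0.946 -0.   ] turn units -0.015 tilt [ 0.  0. -1.] q [-0.42  0.21  0.45  1.74 -0.1   1.21  1.93] F [-0.9 -0.8  0.9] w 0.007 gf 0.0
```

```bash
python3 -m creep '[[0.68,-0.95,0,0,0],[0,0,0,0,0]]'; python3 go.py -.06 .045
python3 - <<'E'
from m import *
im=grab("wrist");cv2.imwrite("pics/w1.png",im["pixels"]);P=pts(im);r,o=masks(im);r=big(r)
print(r.sum(),np.median(P[r],0),np.percentile(P[r][:,2],[1,50,99]))
E
```

```text
clock: 3.4
position: [0.5073, -0.0738, 0.2991]
ee_rot: [-0.466, 3.107, -0.002]
force: [0.3, 1.2, 0.2]
width: 0.005
gripper_force: 0.0
t 3.4 z 0.2991 body [-0.0621  0.0416] shift units [-0.051  0.084 -0.   ] turn units -0.092 tilt [ 0.    -0.001 -1.   ] q [-0.35  0.19  0.48  1.76 -0.09  1.21  2.02] F [0.3 1.2 0.2] w 0.005 gf 0.0Traceback (most recent call last):
  File "<stdin>", line 2, in <module>
  File "m.py", line 8, in big
    n,l,st,c=cv2.connectedComponentsWithStats(m.astype(np.uint8)); k=1+np.argmax(st[1:,4]); return l==k
                                                                       ~~~~~~~~~^^^^^^^^^^
    return _wrapfunc(a, 'argmax', axis=axis, out=out, **kwds)
    return bound(*args, **kwds)
ValueError: attempt to get argmax of an empty sequence
```

View pics/w1.png

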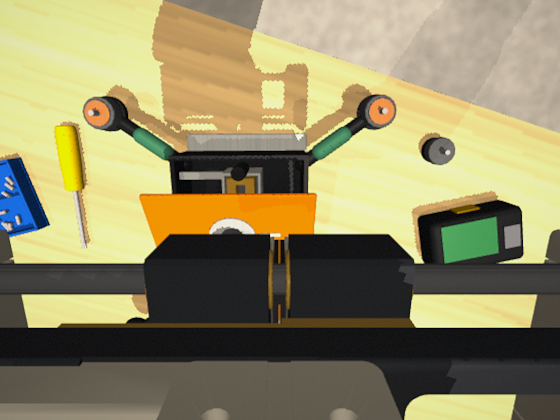

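The wrist view shows the open hatch, its free edge at row 195 and cols 140–315, with the finger blocks hiding the stud. I'll measure the closed-finger extents from depth before descending.

Run:
```python
from m import *
im=grab("wrist");P=pts(im);s=readout.observe();Rm=R.from_rotvec(s["ee_rot"]).as_matrix()
T=(P-np.array(s["position"]))@Rm
ok=(im["z_map"]>0)
for a in np.arange(-.12,.03,.01):
    k=ok&(T[...,2]>a)&(T[...,2]<=a+.01)&(abs(T[...,0])<.12)
    if k.sum()>20: print(round(a,3),k.sum(),"x",np.percentile(T[k][:,0],[1,99]).round(3),"y",np.percentile(T[k][:,1],[1,99]).round(3))
```

```text
-0.12 12123 x [0.023 0.027] y [-0.046  0.015]
-0.11 25221 x [0.018 0.027] y [-0.052  0.049]
-0.1 5727 x [0.022 0.035] y [-0.056  0.053]
-0.09 26626 x [0.021 0.037] y [-0.069  0.067]
-0.08 5481 x [-0.023  0.037] y [-0.081  0.078]
-0.07 1843 x [-0.029  0.037] y [-0.082  0.078]
-0.06 25 x [0.002 0.007] y [-0.004  0.001]
-0.05 297 x [-0.007  0.005] y [-0.004  0.001]
-0.04 47 x [-0.009  0.006] y [-0.002 -0.002]
-0.03 102 x [0.01  0.011] y [-0.004  0.001]
-0.02 141 x [0.01  0.012] y [-0.006  0.002]
-0.01 125 x [0.01  0.012] y [-0.006  0.002]
```

```bash
python3 -m creep '[[0,0.08,0.7,0,0],[0,0,0.7,0,0],[0,0,0.7,0,0],[0,0,0.5,0,0],[0,0,0.3,0,0],[0,0,0.3,0,0],[0,0,0.3,0,0],[0,0,0.3,0,0],[0,0,0.25,0,0],[0,0,0.2,0,0],[0,0,0.15,0,0],[0,0,0,0,0]]'; python3 go.py -.06 .045
```

```text
clock: 5.0
position: [0.5073, -0.0671, 0.1224]
ee_rot: [0.476, -3.105, -0.0]
force: [0.1, 0.2, 0.2]
width: 0.005
gripper_force: 0.0
t 5.0 z 0.1224 body [-0.0601  0.0481] shift units [-0.002 -0.077 -0.   ] turn units 0.0 tilt [-0.001 -0.    -1.   ] q [-0.29  0.39  0.42  2.   -0.22  0.8   2.13] F [0.1 0.2 0.2] w 0.005 gf 0.0
```

```bash
python3 -m creep '[[0,0,0.15,0,0],[0,0,0.15,0,0],[0,0,0,0,0]]'; python3 m.py 2>&1 | grep -E "org|corner|red" ; python3 -c "
from h import *
cv2.imwrite('pics/s2.png',cv2.resize(grab('scene')['pixels'][120:300,80:340],None,fx=3,fy=3))"
```

```text
clock: 5.38
position: [0.5074, -0.0672, 0.1104]
ee_rot: [0.476, -3.105, 0.0]
force: [0.1, -1.3, 0.9]
width: 0.002
gripper_force: 0.4
```

View pics/s2.png

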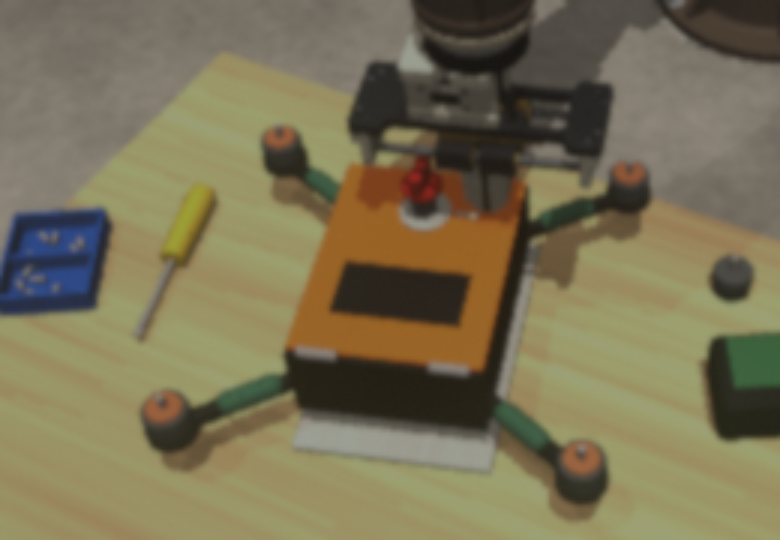

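The hatch is almost shut and the red wing is at (420,180), left of the fingers. Now I'll lift, open the gripper and move over the stud.

```bash
python3 -m creep '[[0,0,-0.8,0,0],[0,0,-0.8,0,0],[0,0,-0.8,0,0.3],[0,0,-0.8,0,0.6],[-0.25,-0.6,0,0,0.9],[0,-0.6,0,0,0.9],[0,0,0,0,0.9],[0,0,0,0,0.9]]'; python3 go.py -.05 0; python3 m.py 2>&1 | grep -vE "motor|corner"
python3 - <<'E'
from m import *
im=grab("wrist");cv2.imwrite("pics/w2.png",im["pixels"])
E
```

```text
clock: 6.48
position: [0.5311, -0.1092, 0.2385]
ee_rot: [0.476, -3.105, -0.001]
force: [1.2, 1.3, 0.4]
width: 0.608
gripper_force: 0.0
t 6.47 z 0.2385 body [-0.05    0.0008] shift units [ 0.001 -0.019 -0.   ] turn units 0.004 tilt [-0.     0.001 -1.   ] q [-0.27  0.3   0.49  1.79 -0.16  1.09  2.15] F [1.2 1.3 0.4] w 0.608 gf 0.0
Traceback (most recent call last):
  File "m.py", line 11, in <module>
    im=grab(n);P=pts(im);r,o=masks(im);r=big(r);o=big(o)
                                         ~~~^^^
  File "m.py", line 8, in big
    n,l,st,c=cv2.connectedComponentsWithStats(m.astype(np.uint8)); k=1+np.argmax(st[1:,4]); return l==k
                                                                       ~~~~~~~~~^^^^^^^^^^
ValueError: attempt to get argmax of an empty sequence
```

View pics/w2.png

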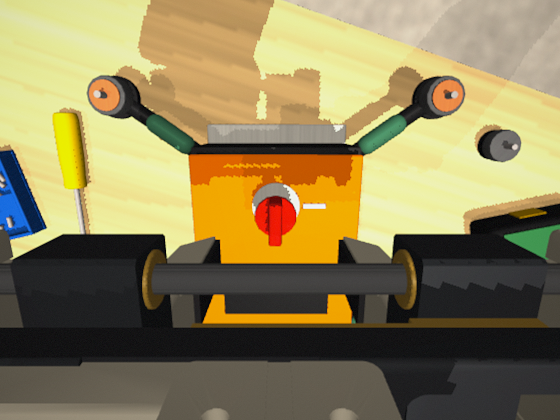

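The wrist view shows the red wing bar at about (275,225), aligned with the tool's x axis, and the fingers open on either side of it.

```bash
cat > w.py <<'E'
from m import *
im=grab("wrist");P=pts(im);s=readout.observe()
h=cv2.cvtColor(im["pixels"],cv2.COLOR_BGR2HSV);H,S,V=[h[...,i] for i in range(3)]
red=((H<5)|(H>172))&(S>150)&(V>80);red=big(red)&(im["z_map"]>0)
z=P[...,2];top=np.percentile(z[red],95)
A=.304;cy=np.array([[np.cos(A),np.sin(A)],[-np.sin(A),np.cos(A)]])
B=(P[...,:2]-[.579,-.095])@cy.T
k=red&(z>top-.005)
print("bar top z",top.round(4),k.sum(),"body x",np.percentile(B[k][:,0],[2,50,98]).round(4),"y",np.percentile(B[k][:,1],[2,50,98]).round(4))
q=B[k]-B[k].mean(0);u,sv,vt=np.linalg.svd(q,full_matrices=False);print(" bar dir rel body",vt[0].round(3))
k=red&(z<top-.012);print("lower red z",np.percentile(z[k],[5,50,95]).round(4),"body x",np.percentile(B[k][:,0],[2,98]).round(4),"y",np.percentile(B[k][:,1],[2,50,98]).round(4))
o=(H>7)&(H<21)&(S>180)&(V>90)&(z>.09)&(z<.14)
a=np.linalg.lstsq(np.c_[B[o],np.ones(o.sum())],z[o],rcond=None)[0];print("hatch angle",-np.arctan(a[0]).round(4),"roll",a[1].round(4),"z hinge",(a[0]*.095+a[2]).round(4),"y",np.percentile(B[o][:,1],[1,99]).round(4))
E
python3 w.py
```

```text
bar top z 0.1642 581 body x [-0.0605 -0.0455 -0.0288] y [-0.0073 -0.0022  0.0022]
 bar dir rel body [ 1.    -0.001]
lower red z [0.1422 0.1434 0.1449] body x [-0.061  -0.0319] y [-0.0173  0.0031  0.0127]
hatch angle 0.0414 roll -0.0001 z hinge 0.1046 y [-0.0757  0.0712]
```

```bash
python3 go.py -.047 -.0023;  python3 -m creep '[[-0.08,-0.1,0.5,0,0.5],[0,0,0.5,0,0.5],[0,0,0.5,0,0.5],[0,0,0.5,0,0.5],[0,0,0.25,0,0.5],[0,0,0,0,0.5]]' 15;  python3 go.py -.047 -.0023
```

```text
t 6.62 z 0.2387 body [-0.0498  0.001 ] shift units [-0.07  -0.083 -0.   ] turn units 0.019 tilt [-0.     0.001 -1.   ] q [-0.27  0.3   0.49  1.79 -0.16  1.09  2.15] F [ 0.2  0.2 -1. ] w 0.74 gf 0.0
clock: 7.38
position: [0.5353, -0.1124, 0.1484]
ee_rot: [0.476, -3.104, -0.001]
force: [0.6, -0.1, -0.1]
width: 0.502
gripper_force: 0.0
t 7.38 z 0.1484 body [-0.0469 -0.0035] shift units [0.001 0.03  0.   ] turn units 0.007 tilt [-0.001  0.    -1.   ] q [-0.23  0.41  0.45  1.89 -0.23  0.9   2.21] F [ 0.6 -0.1 -0.1] w 0.502 gf 0.0
```

```bash
python3 -m creep '[[0,0.03,0,0,0.25],[0,0,0,0,0.05],[0,0,0,0,0.05],[0,0,0,0,0.05],[0,0,0,0,0.05]]' 15;  python3 go.py -.047 -.0023;python3 -m creep '[[0,0,0.05,0,0.05],[0,0,0.05,0,0.05],[0,0,0.05,0,0.05],[0,0,0,0,0.05]]'
```

```text
clock: 8.0
position: [0.5351, -0.1111, 0.1488]
ee_rot: [0.476, -3.105, -0.001]
force: [-2.1, 2.8, 3.0]
width: 0.109
gripper_force: 15.0
t 8.0 z 0.1488 body [-0.0467 -0.0022] shift units [ 0.008 -0.002 -0.   ] turn units 0.007 tilt [-0.     0.001 -1.   ] q [-0.23  0.41  0.45  1.89 -0.23  0.89  2.21] F [-2.1  2.8  3. ] w 0.109 gf 15.0
clock: 8.5
position: [0.5343, -0.1113, 0.1426]
ee_rot: [0.476, -3.104, -0.002]
force: [-5.3, 2.8, 6.7]
width: 0.106
gripper_force: 15.0
```

```bash
cat > chk.py <<'E'
import sys
from cell import readout
s=readout.observe();F=s["force"];print(round(s["clock"],2),"z",round(float(s["position"][2]),4),"F",[round(float(f),1) for f in F],"T",round(float(s["ft_torque"][2]),2))
sys.exit(F[2]>float(sys.argv[1]))
E
python3 -m creep '[[0,0,0.05,0,0.05],[0,0,0,0,0.05]]' 25 >/dev/null; python3 chk.py 12 && python3 -m creep '[[0,0,0.05,0,0.05],[0,0,0,0,0.05]]'>/dev/null; python3 chk.py 12 && python3 -m creep '[[0,0,0.05,0,0.05],[0,0,0,0,0.05]]'>/dev/null; python3 chk.py 12 && python3 -m creep '[[0,0,0.04,0,0.05],[0,0,0,0,0.05]]'>/dev/null; python3 chk.py 12
```

```text
8.75 z 0.1406 F [-5.6, 2.8, 6.3] T -0.06
8.75 z 0.1406 F [-5.6, 2.8, 6.3] T -0.06
8.75 z 0.1406 F [-5.6, 2.8, 6.3] T -0.06
8.75 z 0.1406 F [-5.6, 2.8, 6.3] T -0.06False
False
False
False
```

```bash
sed -i 's/sys.exit(\(.*\))$/sys.exit(int(\1))/' chk.py
python3 -m creep '[[0,0,0.05,0,0.05],[0,0,0,0,0.05]]'>/dev/null && python3 chk.py 12 && python3 -m creep '[[0,0,0.05,0,0.05],[0,0,0,0,0.05]]'>/dev/null && python3 chk.py 12 && python3 -m creep '[[0,0,0.05,0,0.05],[0,0,0,0,0.05]]'>/dev/null && python3 chk.py 12 && python3 -m creep '[[0,0,0.025,0,0.05],[0,0,0,0,0.05]]'>/dev/null && python3 chk.py 12
```

```text
9.0 z 0.1386 F [-5.4, 1.9, 7.4] T -0.01
9.25 z 0.1366 F [-6.6, 2.9, 7.7] T 0.01
9.5 z 0.1346 F [-5.3, 3.2, 8.3] T 0.02
9.75 z 0.1336 F [-5.4, 3.2, 7.9] T -0.02
```

```bash
python3 -m creep '[[0,0,0.025,0,0.05],[0,0,0,0,0.05]]'>/dev/null && python3 chk.py 11 && python3 -m creep '[[0,0,0.015,0,0.05],[0,0,0,0,0.05]]'>/dev/null && python3 chk.py 11 && python3 -m creep '[[0,0,0.015,0,0.05],[0,0,0,0,0.05]]'>/dev/null && python3 chk.py 11 && python3 -m creep '[[0,0,0.015,0,0.05],[0,0,0,0,0.05]]'>/dev/null && python3 chk.py 11 && python3 -m creep '[[0,0,0.015,0,0.05],[0,0,0,0,0.05]]'>/dev/null && python3 chk.py 11 && python3 -m creep '[[0,0,0.015,0,0.05],[0,0,0,0,0.05]]'>/dev/null && python3 chk.py 11 && python3 -m creep '[[0,0,0.015,0,0.05],[0,0,0,0,0.05]]'>/dev/null && python3 chk.py 11
```

```text
10.0 z 0.1326 F [-6.5, 2.6, 7.1] T -0.03
10.25 z 0.132 F [-5.4, 3.0, 7.9] T 0.01
10.5 z 0.1315 F [-6.6, 1.6, 7.7] T 0.03
10.75 z 0.1308 F [-5.3, 2.7, 8.7] T 0.04
11.0 z 0.1303 F [-5.8, 2.2, 7.9] T 0.04
11.25 z 0.1297 F [-6.1, 2.7, 7.8] T -0.0
11.5 z 0.1291 F [-6.7, 2.3, 8.4] T -0.04
```

```bash
python3 -m creep '[[0,0,0.015,0,0.05],[0,0,0,0,0.05]]'>/dev/null && python3 chk.py 11 && python3 -m creep '[[0,0,0.015,0,0.05],[0,0,0,0,0.05]]'>/dev/null && python3 chk.py 11 && python3 -m creep '[[0,0,0.015,0,0.05],[0,0,0,0,0.05]]'>/dev/null && python3 chk.py 11 && python3 -m creep '[[0,0,0.015,0,0.05],[0,0,0,0,0.05]]'>/dev/null && python3 chk.py 11 && python3 -m creep '[[0,0,0.015,0,0.05],[0,0,0,0,0.05]]'>/dev/null && python3 chk.py 11 && python3 -m creep '[[0,0,0.015,0,0.05],[0,0,0,0,0.05]]'>/dev/null && python3 chk.py 11 && python3 -m creep '[[0,0,0.015,0,0.05],[0,0,0,0,0.05]]'>/dev/null && python3 chk.py 11 && python3 -m creep '[[0,0,0.015,0,0.05],[0,0,0,0,0.05]]'>/dev/null && python3 chk.py 11 && python3 -m creep '[[0,0,0.015,0,0.05],[0,0,0,0,0.05]]'>/dev/null && python3 chk.py 11 && python3 -m creep '[[0,0,0.015,0,0.05],[0,0,0,0,0.05]]'>/dev/null && python3 chk.py 11
```

```text
11.75 z 0.1285 F [-6.3, 2.2, 8.3] T -0.0
12.0 z 0.1279 F [-7.0, 3.2, 8.3] T 0.05
12.25 z 0.1273 F [-7.1, 2.5, 7.4] T 0.02
12.5 z 0.1267 F [-6.5, 3.2, 8.2] T 0.04
12.75 z 0.1261 F [-6.5, 2.4, 8.0] T 0.01
13.0 z 0.1255 F [-7.7, 2.4, 9.1] T -0.01
13.25 z 0.1249 F [-6.9, 2.5, 9.1] T -0.01
13.5 z 0.1243 F [-6.9, 1.9, 8.9] T -0.02
13.75 z 0.1241 F [-7.1, 2.8, 13.4] T 0.01
```

Bottom felt at z = 0.1241, with the force stepping from 9 N to 13.4 N. I'll ease off about 0.8 mm, relieve the side load and start turning.

```bash
python3 -m creep '[[0.02,0.012,-0.02,0,0.05],[0,0,0,0,0.05]]'>/dev/null; python3 chk.py 12 && python3 -m creep '[[0,0,0,0.5,0.05],[0,0,0,0.7,0.05],[0,0,0,0.8,0.05],[0,0,0,0,0.05]]' && python3 chk.py 12; python3 go.py -.047 -.0023
```

```text
14.0 z 0.1249 F [-4.6, 1.5, 9.5] T 0.01
clock: 14.5
position: [0.5338, -0.1112, 0.1247]
ee_rot: [0.257, -3.13, -0.001]
force: [-5.4, 2.8, 8.1]
width: 0.104
gripper_force: 25.0
14.5 z 0.1247 F [-5.4, 2.8, 8.1] T 0.01
t 14.5 z 0.1247 body [-0.048  -0.0019] shift units [-0.025 -0.006 -0.   ] turn units -2.011 tilt [-0.001  0.001 -1.   ] q [-0.24  0.44  0.48  1.92 -0.27  0.84  2.11] F [-5.4  2.8  8.1] w 0.104 gf 25.0
```

```bash
python3 -m creep '[[0,0,0,0.7,0.05],[0,0,0,0.8,0.05],[0,0,0,0.8,0.05],[0,0,0,0.7,0.05],[0,0,0,0,0.05]]'>/dev/null; python3 chk.py 12 && python3 -m creep '[[0,0,0,0.7,0.05],[0,0,0,0.8,0.05],[0,0,0,0.8,0.05],[0,0,0,0.7,0.05],[0,0,0,0,0.05]]'>/dev/null; python3 chk.py 12; python3 go.py -.047 -.0023
```

```text
15.12 z 0.1247 F [-5.3, 4.8, 8.0] T -0.01
15.75 z 0.1246 F [-5.1, 5.3, 8.4] T -0.01
t 15.75 z 0.1246 body [-0.0477 -0.0011] shift units [-0.03  -0.015 -0.   ] turn units -8.0 tilt [-0.001  0.002 -1.   ] q [-0.32  0.46  0.59  1.92 -0.34  0.86  1.76] F [-5.1  5.3  8.4] w 0.109 gf 25.0
```

```bash
python3 -m creep '[[0,0,0,0.9,0.05],[0,0,0,0.9,0.05],[0,0,0,0.9,0.05],[0,0,0,0.9,0.05],[0,0,0,0.9,0.05],[0,0,0,0.9,0.05],[0,0,0,0.9,0.05],[0,0,0,0.9,0.05],[0,0,0,0,0.05]]'>/dev/null; python3 chk.py 12 && python3 -m creep '[[0,0,0,0.9,0.05],[0,0,0,0.9,0.05],[0,0,0,0.9,0.05],[0,0,0,0.9,0.05],[0,0,0,0.9,0.05],[0,0,0,0.9,0.05],[0,0,0,0.9,0.05],[0,0,0,0.9,0.05],[0,0,0,0,0.05]]'>/dev/null; python3 chk.py 12; python3 go.py -.047 -.0023
```

```text
16.88 z 0.1246 F [-3.8, 8.4, 9.3] T -0.06
18.0 z 0.1247 F [-0.6, 9.8, 9.1] T 0.03
t 18.0 z 0.1247 body [-0.0461 -0.0002] shift units [-0.051 -0.024 -0.   ] turn units -22.38 tilt [ 0.001  0.003 -1.   ] q [-0.5   0.54  0.87  1.94 -0.52  0.91  0.95] F [-0.6  9.8  9.1] w 0.106 gf 25.0
```

```bash
python3 -m creep '[[0,0,-0.02,0.1,0.05],[0,0,-0.02,0,0.05],[0,0,-0.015,0,0.05],[0,0,0,0,0.05]]'>/dev/null; python3 chk.py 12;python3 -m creep '[[0,0,0,0,0.15],[0,0,0,0,0.2],[0,0,0,0,0.4],[0,0,0,0,0.4],[0,0,-0.4,0,0.4],[0,0,-0.8,0,0.5],[0,0,-0.8,0,0.5],[0,0,-0.8,0,0.5],[0,0,0,0,0.5]]'; python3 w.py; python3 -c "
from h import *
cv2.imwrite('pics/w3.png',grab('wrist')['pixels'])"
```

```text
18.5 z 0.127 F [-1.1, 9.9, 9.2] T 0.03
clock: 19.62
position: [0.5357, -0.1123, 0.2418]
ee_rot: [1.857, 2.529, 0.004]
force: [0.1, 0.1, -0.3]
width: 0.501
gripper_force: 0.0
bar top z 0.1448 484 body x [-0.0504 -0.0457 -0.0416] y [-0.0175 -0.0009  0.0145]
 bar dir rel body [ 0.01 -1.  ]
lower red z [0.1231 0.1243 0.1255] body x [-0.0601 -0.0309] y [-0.0153 -0.0014  0.0127]
hatch angle 0.0016 roll 0.0001 z hinge 0.1042 y [-0.0659  0.0714]
```

View pics/w3.png

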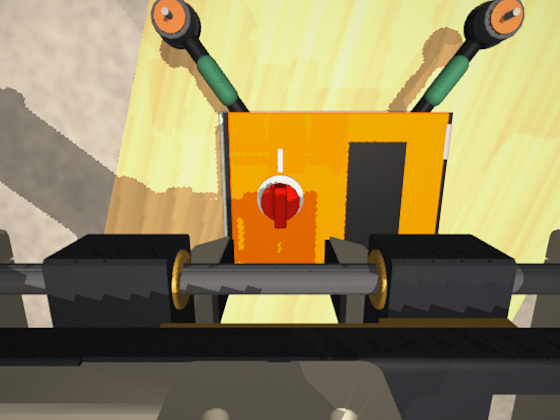

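The wing at (280,205) now lies across the hatch along y, pointing at the white mark. The hatch angle reads 0.0016 rad, so it is flush, and the stud stays down with the gripper clear.

```bash
python3 -c "
from cell import sign_off
print(sign_off())"
```

```text
the job is handed in; nothing more can be done
None
```

The hatch is shut and locked: the last look showed it flush (0.0016 rad) with the stud a quarter turn clockwise and the gripper clear, and I handed the job in at about 20 s; the hand-in returned no verdict.

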